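# Stack two freshly bound notebooks between boards under a weight

### The job

Put the two freshly bound notebooks up to press on the white base board: from the bottom up, the large red notebook, the thin pale board, the small blue notebook, the thick dark board and last the iron weight, knob up. Set each down gently and let go, lying flat, centred on the base board and square with it (long sides along its long side). Leave the glue jar, the knife and the phone where they are.

Things in the scene. Friction and masses are not known exactly. Their poses are not given: they have to be found in the camera images.
- base_board: The base of the pile: a fixed plywood board faced in white (slightly grey), the largest of the boards, on two cleats, 130 (x) by 90 (y) mm, its flat top 22 mm above the table. Origin on the table under its middle; x along its long side, z up. It cannot be moved; its place and turn differ at every start.
- red_book_c (a point): The large notebook: closed, rigid, red hard cover with a pale blank title panel, 90 (x) by 56 (y) by 20 mm thick, about 76 g, lying flat on the table. Point at its centre, 10 mm up; x runs along its length, z up; either way up or round will do.
- thin_board_c (a point): The thin pressing board: plain pale plywood, 100 (x) by 60 (y) by 12 mm thick, about 50 g, lying flat. Point at its centre, 6 mm up; x runs along its length, z up; either way up or round will do.
- blue_book_c (a point): The small notebook: closed, rigid, blue hard cover with a pale blank title panel, 76 (x) by 50 (y) by 16 mm thick, about 46 g, lying flat. Point at its centre, 8 mm up; x runs along its length, z up; either way up or round will do.
- thick_board_c (a point): The thick pressing board: plain dark brown wood, 100 (x) by 60 (y) by 20 mm thick, about 85 g, lying flat. Point at its centre, 10 mm up; x runs along its length, z up; either way up or round will do.
- weight_c (a point): The iron pressing weight: a dark steel block 70 (x) by 48 (y) by 25 mm high (cork-faced beneath) with a round brass knob in the middle of its top, 28 mm in diameter from 15 to 40 mm above the block (narrower neck, 18 mm, below); 65 mm tall in all, about 0.75 kg, standing knob up. Point at its centre, 32.5 mm above its underside; x along the block's length, z up.
- glue_jar_c (a point): Bystander: a closed white glue jar with an orange cap, 56 mm in diameter, 75 mm tall, loose, among the work. Point at its centre, 37.5 mm up.
- knife_c (a point): Bystander: a yellow and black snap-off knife, 150 by 25 by 15 mm, loose, lying at the far edge of the work. Point at its centre; x along its length.
- phone_c (a point): Bystander: a black phone, 150 by 73 by 8 mm, loose, lying flat at the far edge of the work. Point at its centre; x along its length.
There are look-alikes about, which are no part of the job. What is shaped like the base_board but pink is not meant.

How it is judged:
By the outcome, as a careful person would: the job done as asked, in the order asked, and still so for the second after the job is handed in, with the robot touching nothing.
It also fails if it takes over 128 s, if anything falls off the work surface, if the arm or the gripper's body presses on something with over 40 N, if the wrist force passes 120 N, or if a joint passes its speed limit or range.

### The arm

A 7-joint arm with a two-finger parallel gripper is mounted at the origin on the work surface. World frame = base frame: x ahead of the robot, y to its left, z up, the work surface at z = 0. Lengths are in m, angles in rad, forces in N, time in s.
With the tool pointing down it reaches from about 0.4 to 0.875 m from the base axis. Payload 19.3 kg.
Tool frame: the origin (TCP) lies at the very end of the fingers, on their centre line; the grasp point (between the pads) lies bot.hold_point_z behind it (bot.hold_point_z is the distance from the TCP to the grasp point, in m); z points along the fingers, y is the line along which they close (so a half turn about z gives the same grasp; the last joint's range is limited). The gripper opens to 85 mm and grips with 20 to 120 N. Pads are 22 mm wide; open, the fingers measure 114 mm over their backs; the gripper's body (76 mm by 85 mm) begins 54 mm behind the grasp point. The pads swing forward as they close: fully open they stand 13 mm farther back than shut.
Start: joints at [-1.315, 0.521, -0.036, 1.599, 0.021, 1.021, -0.113], TCP at [0.2, 0.592, 0.231] pointing down, gripper open.
Joint ranges: [-2.91, 2.91], [-0.3, 2.13], [-1.5, 1.42], [0.17, 2.43], [-1.26, 4.41], [0.16, 1.93], [-2.52, 2.52]. Speed limits (rad/s): [1.89, 1.89, 2.39, 2.39, 3.01, 3.01, 3.01].

### API

Orientations are given as a unit quaternion [x, y, z, w].
In Python, from plant import bot gives the robot as it stands. The module is installed in compiled form; this text tells all that it offers.
- The arm moves only by the tool jog_arm, never from a script. Its argument "increments" is one flat list of numbers, 4 for each row, row after row: the shift along the world's x, y, z in mm, then the turn about the world's z in degrees. In form: [x, y, z, yaw, x, y, z, yaw, ...]. A call has 1 to 5 rows; each row is the pose to reach, as a shift and turn from the pose commanded when the call began; what a row does not reach only later rows make up. A row lasts 1/8 s, in which the tool goes at most 62.5 mm and 10.7 degrees, less where a joint would pass 70% of its speed; a pose out of reach is approached as far as the arm can. A call with a gripper value outside its range is refused whole. "fingers" is the opening, from 0 (shut) to 1 (fully open), set as the call begins (left out, the last holds). The fingers move at their own pace and stop on an object; the grip force is fixed at half the most. Time passes only in rows, so rows that repeat a pose let the fingers close. It gives the time, the measured TCP pose, the force, the opening and the grip force at its end, in the units of the state.
- bot.read_state(): the state, without advancing time (a new reading comes with each control period).
- bot.read_camera(name): name is "side" or "top"; returns a dict with "img" (480x640x3 uint8, blue, green, red), "depth" (480x640 float32, m along the optical axis (not along the pixel's ray), 0 where there is no reading), "fx", "fy", "cx", "cy" (pixels), "R" (3x3) and "t" (3): a world point X has camera coordinates R X + t. Camera axes: x right, y down, z forward; pixel columns grow to the right and rows downward; lengths in m; the calibration is good to about 2 mm. A picture is of the moment at which its call begins.
- bot.finish_job(): hands the job in; it is judged then, once.
The state is a dict: "time": time; "qpos": joint angles; "joint_vel": joint speeds; "tau": joint torques, N m; "tool_pos": TCP position; "eef_rot": TCP orientation; "force": force on the tool from outside, world axes, zero at the start; "torque": the same for the moment, N m; "finger_gap": opening from 0.0 (shut) to 1.0 (fully open); "grip_force": force on a finger pad.
Only numpy, scipy, OpenCV 4.12 (cv2) and the standard library are available. Lean on these libraries where they do the work, as an engineer would, in place of code of your own. Each camera call takes 0.05 s, during which the arm holds its last target. There are 200 camera calls.

## Working session

There is one attempt and no reset: what is moved stays moved. The work goes in short steps, Python scripts to look and compute and a tool call to move; the robot and the scene stay as the last step left them, time stands still between calls to the robot, and variables do not carry over. Pictures are saved under pics/ and viewed, at most 14 in all, crops included, and the job is handed in when it is done.

Besides the shell and the picture viewer there is one more tool, called as name(argument=value, ...), one argument or row to a line, values as JSON. jog_arm: Moves the arm, as the interface text tells. Its arguments: {"type":"object","properties":{"increments":{"type":"array"},"fingers":{"type":"number"}},"required":["increments"]}

```bash
mkdir -p pics
python3 - <<'E'
from plant import bot
import cv2,numpy as np
for n in("top","side"):
    c=bot.read_camera(n); cv2.imwrite(f"pics/{n}0.png",c["img"]); np.savez(f"{n}0.npz",**c)
    print(n,c["fx"],c["cx"],c["cy"],np.round(c["R"],3).tolist(),np.round(c["t"],3), (-c["R"].T@c["t"]).round(3))
print(bot.read_state(),bot.hold_point_z)
E
```

```text
top 476.1272729149539 315.721588568791 239.23237984672238 [[-0.016, -1.0, -0.006], [-0.995, 0.017, -0.094], [0.094, 0.004, -0.996]] [0.061 0.523 1.152] [0.413 0.047 1.197]
side 459.7781168432453 319.8461698124286 235.68443067737005 [[-0.996, -0.086, 0.001], [-0.049, 0.554, -0.831], [0.071, -0.828, -0.556]] [0.53  0.045 0.917] [0.465 0.78  0.547]
{'time': 0.1, 'qpos': array([-1.31519494,  0.52194052, -0.03629989,  1.59991223,  0.02119704,
        1.02109968, -0.11277018]), 'joint_vel': array([ 0.00049318, -0.00196686,  0.00025802, -0.00093197, -0.00038119,
        0.00057796, -0.00013638]), 'tau': array([ 3.25301706e-03, -9.28472614e+01,  1.98404945e+00, -3.70542812e+01,
        1.82515261e-02,  5.22882197e-03,  3.71195222e-05]), 'tool_pos': array([0.19999748, 0.59183986, 0.23080613]), 'eef_rot': array([ 1.62184750e-01,  9.86760290e-01, -4.85832804e-04, -4.02040296e-05]), 'force': array([ 0.8870317 , -0.14274536,  0.63356036]), 'torque': array([-0.00368188, -0.02359075,  0.01849572]), 'grip_force': 0.0, 'finger_gap': 1.001301164170656} 0.0187
```

View pics/top0.png

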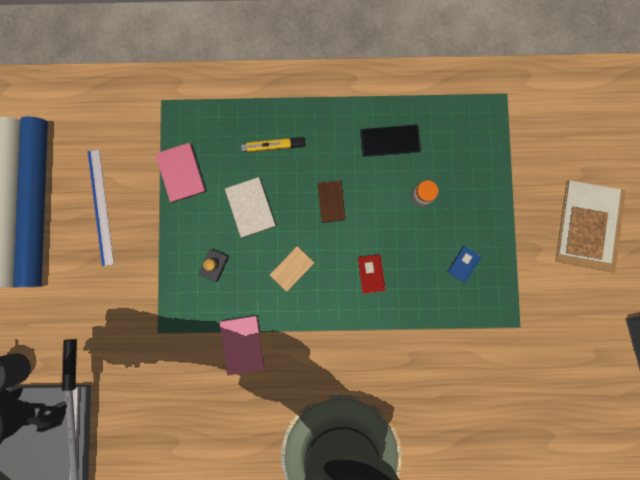

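View pics/side0.png

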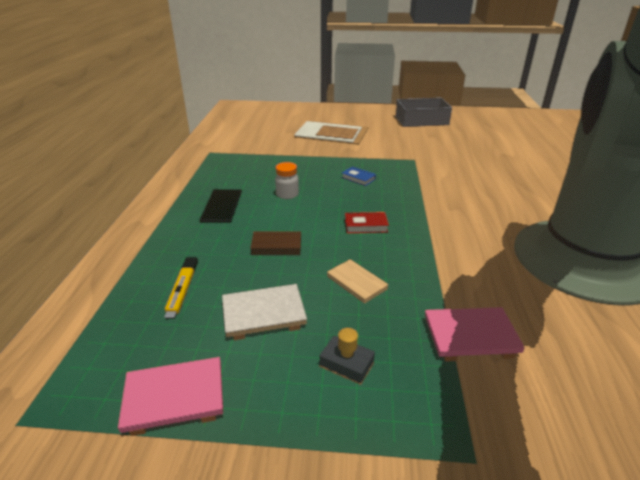

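Candidates in the top view: the base board is the white one at (250,207). Its look-alikes are pink, at (181,172) and (242,346), plus a white frame with cork off to the right at (590,225).

- Red book: (371,273)
- Thin board: (292,269)
- Blue book: (464,263). The blue roll at (30,200) is not it.
- Thick board: (331,201)
- Weight: (213,264)
- Bystanders: jar (427,191), knife (273,145), phone (390,140)

```bash
cat > h.py <<'E'
import cv2,numpy as np
SEED=dict(base=(250,207,.022,130,90),red=(371,273,.020,90,56),thin=(292,269,.012,100,60),blue=(464,263,.016,76,50),thick=(331,201,.020,100,60),weight=(218,268,.025,70,48),jar=(427,191,.075,56,56))
def world(c,uv,z):
    uv=np.asarray(uv,float).reshape(-1,2)
    d=np.c_[(uv[:,0]-c["cx"])/c["fx"],(uv[:,1]-c["cy"])/c["fy"],np.ones(len(uv))]@c["R"]
    o=-c["R"].T@c["t"]; return o+d*((z-o[2])/d[:,2])[:,None]
def pix(c,X):
    p=c["R"]@np.asarray(X)+c["t"]; return np.array([c["fx"]*p[0]/p[2]+c["cx"],c["fy"]*p[1]/p[2]+c["cy"]])
def height(c):
    v,u=np.mgrid[:480,:640]; d=c["depth"]
    P=np.stack([(u-c["cx"])/c["fx"]*d,(v-c["cy"])/c["fy"]*d,d],-1)-c["t"]
    return (P@c["R"])
def measure(c,u,v,top,tol=.005,win=50):
    Z=height(c)[...,2]; m=((abs(Z-top)<tol)&(c["depth"]>0)).astype(np.uint8)
    w=np.zeros_like(m); w[max(0,int(v)-win):int(v)+win,max(0,int(u)-win):int(u)+win]=1
    m=cv2.morphologyEx(m*w,cv2.MORPH_OPEN,np.ones((3,3),np.uint8))
    n,l,s,ce=cv2.connectedComponentsWithStats(m)
    k=min(range(1,n),key=lambda i:np.hypot(*(ce[i]-(u,v)))-.02*min(s[i,4],1000))
    ys,xs=np.nonzero(l==k)
    W=world(c,np.c_[xs,ys],top)[:,:2]*1000
    r=cv2.minAreaRect(W.astype(np.float32)); (cx,cy),(a,b),th=r
    if a<b: a,b,th=b,a,th+90
    return (cx,cy),W.mean(0),(a,b),(th+90)%180-90
E
python3 - <<'E'
from h import *
c=np.load("top0.npz")
P=height(c)
for n,(u,v,z,a,b) in SEED.items():
    print(n,P[v,u].round(4),[np.round(q,1).tolist() for q in measure(c,u,v,z)])
big=cv2.resize(c["img"][140:300,190:490],None,fx=2.6,fy=2.6,interpolation=2)
cv2.imwrite("pics/crop0.png",big)
E
```

```text
base [0.6081 0.2158 0.0176] [[607.2, 216.6], [607.2, 217.3], [130.4, 89.9], 18.2]
red [ 0.4381 -0.0821  0.022 ] [[435.7, -82.7], [435.3, -82.9], [88.6, 55.6], 6.5]
thin [0.4514 0.1126 0.0131] [[452.3, 114.5], [451.5, 115.1], [99.9, 59.9], -45.6]
blue [ 0.4593 -0.3148  0.0116] [[456.6, -314.6], [457.4, -314.5], [75.9, 49.7], -33.5]
thick [0.6193 0.0127 0.0208] [[619.4, 13.2], [618.3, 12.6], [99.8, 59.8], 5.4]
weight [0.4567 0.2949 0.0209] [[463.4, 308.2], [462.4, 305.8], [69.6, 48.6], -24.1]
jar [ 0.6301 -0.2154  0.0737] [[631.1, -215.2], [630.7, -214.6], [47.9, 46.0], 89.0]
```

View pics/crop0.png

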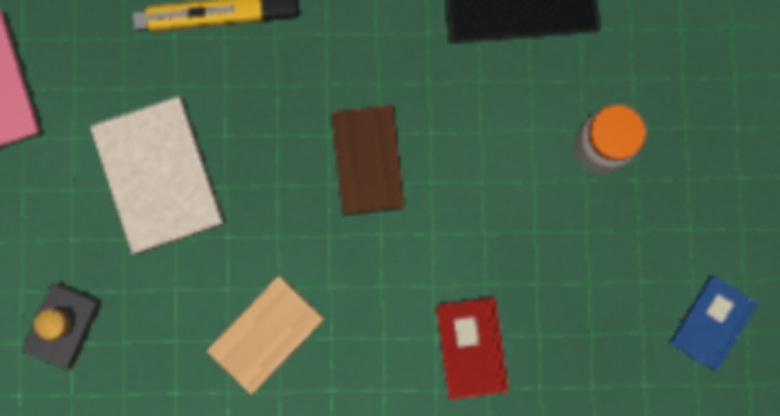

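The crop confirms the choices: the plain white base is at crop (155,175), the dark thick board at (367,160), the pale board at (265,335), the red book at (472,347), the blue book at (712,322), and the weight with its brass knob at (60,325). Fitted sizes match the descriptions within about 1 mm. I'll start with the red book, turning the tool +25°.

jog_arm(
  increments=[240,-350,-50,25,240,-350,-50,25,240,-350,-50,25,240,-350,-50,25,240,-350,-50,25],
  fingers=1,
)

```text
time: 0.72
tool_pos: [0.3764, 0.3343, 0.1945]
eef_rot: [-0.055, 0.998, -0.0, 0.0]
force: [0.5, 0.2, 0.0]
finger_gap: 1.001
grip_force: 0.0
```

jog_arm(
  increments=[60,-417,-50,0,60,-417,-50,0,60,-417,-50,0,60,-417,-50,0,60,-417,-50,0],
)

```text
time: 1.35
tool_pos: [0.4198, 0.0271, 0.1578]
eef_rot: [-0.055, 0.998, 0.0, 0.0]
force: [1.2, 1.0, -0.1]
finger_gap: 1.0
grip_force: 0.0
```

Run:
```python
from plant import bot
s=bot.read_state(); print(s["tool_pos"],s["eef_rot"],s["qpos"].round(2),s["force"])
```

```text
[0.41975878 0.0270882  0.15776308] [-5.53612483e-02  9.98466373e-01  1.09993744e-05  1.84735425e-04] [-0.2   0.32 -0.01  2.18  0.    0.64  1.47] [ 1.18939367  0.99522187 -0.05650706]
```

jog_arm(
  increments=[16,-110,-20,0,16,-110,-40,0,16,-110,-100,0,16,-110,-110,0,16,-110,-110,0],
)

```text
time: 1.98
tool_pos: [0.4357, -0.0805, 0.0484]
eef_rot: [-0.056, 0.998, 0.0, -0.001]
force: [-0.5, 0.8, 0.8]
finger_gap: 0.998
grip_force: 0.0
```

Run:
```python
from plant import bot
import cv2
c=bot.read_camera("side"); print(bot.read_state()["tool_pos"])
i=c["img"][130:290,270:470]; cv2.imwrite("pics/s1.png",cv2.resize(i,None,fx=3.5,fy=3.5,interpolation=2))
```

```text
[ 0.43632199 -0.08049012  0.0491911 ]
```

View pics/s1.png

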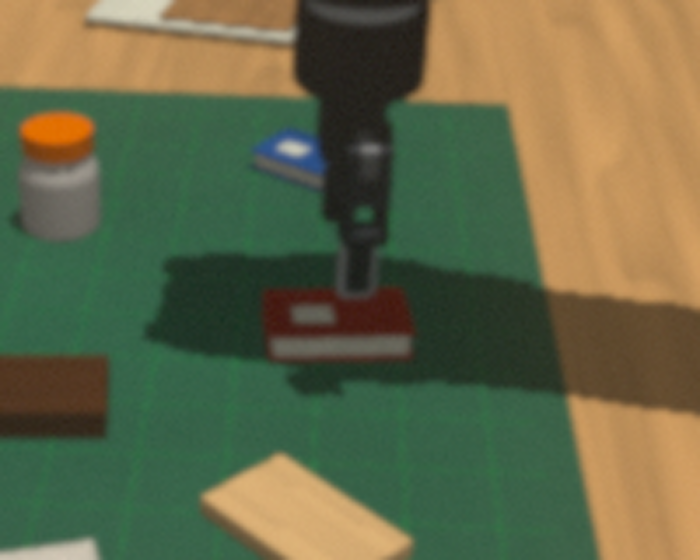

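The near fingertip is at crop (357,297), over the middle of the red book, and nothing is in the way. Going down.

jog_arm(
  increments=[0,-2,-25,0,0,-2,-40,0,0,-2,-45,0,0,-2,-45,0,0,-2,-45,0],
)

```text
time: 2.65
tool_pos: [0.4361, -0.083, 0.0035]
eef_rot: [-0.055, 0.998, -0.0, 0.0]
force: [0.6, 0.2, 0.8]
finger_gap: 1.002
grip_force: 0.0
```

Run:
```python
from plant import bot
from h import *
c=bot.read_camera("side"); print(bot.read_state()["tool_pos"],bot.read_state()["force"])
for uv in [(372,215)]:
    o=-c["R"].T@c["t"]; d=c["R"].T@np.array([(uv[0]-c["cx"])/c["fx"],(uv[1]-c["cy"])/c["fy"],1]); 
    for y in (-.03,-.035): print("tip at tcp z .049:",o+d*(y-o[1])/d[1])
i=c["img"][170:260,320:440]; cv2.imwrite("pics/s2.png",cv2.resize(i,None,fx=5,fy=5,interpolation=2))
```

```text
[ 0.43605246 -0.08302254  0.00342908] [ 0.77455209 -0.68278699 -0.20410166]
tip at tcp z .049: [ 0.42770457 -0.03        0.05981311]
tip at tcp z .049: [ 0.4274742  -0.035       0.05680687]
```

View pics/s2.png

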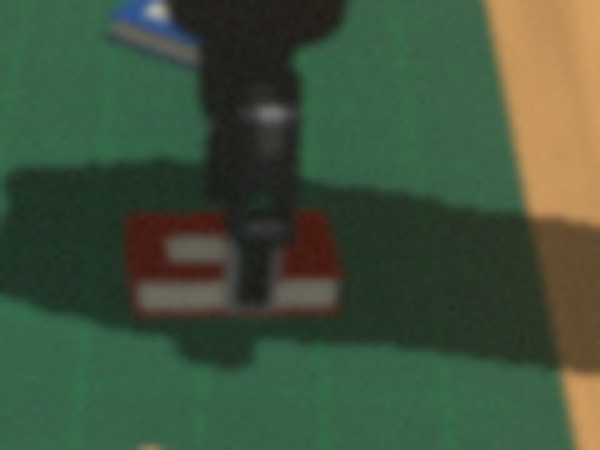

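The near finger straddles the book's long side, with its tip at about crop (252,305), so closing is fine.

jog_arm(
  increments=[0,0,0,0,0,0,0,0,0,0,0,0,0,0,0,0,0,0,0,0],
  fingers=0,
)

```text
time: 3.32
tool_pos: [0.4359, -0.083, 0.0034]
eef_rot: [-0.055, 0.998, -0.0, 0.0]
force: [-2.8, -0.4, 15.4]
finger_gap: 0.64
grip_force: 60.6
```

jog_arm(
  increments=[0,0,20,0,0,0,70,0,30,55,90,6,60,110,90,12,90,160,90,12],
)

```text
time: 3.95
tool_pos: [0.5266, 0.0787, 0.0935]
eef_rot: [-0.16, 0.987, 0.0, 0.0]
force: [1.2, -0.4, -1.2]
finger_gap: 0.634
grip_force: 65.5
```

jog_arm(
  increments=[25,45,0,0,55,95,0,0,80,140,0,0,80,140,0,0,80,140,0,0],
)

```text
time: 4.58
tool_pos: [0.6053, 0.2163, 0.0925]
eef_rot: [-0.159, 0.987, -0.0, -0.0]
force: [-0.8, -0.4, -0.9]
finger_gap: 0.637
grip_force: 65.4
```

```bash
cat >> h.py <<'E'
def look(bot):
    s=bot.read_state(); q=s["eef_rot"]; a=(2*np.degrees(np.arctan2(q[1],q[0]))-90)%180
    print("t",round(s["time"],2),"tcp",(s["tool_pos"]*1000).round(1),"close",round(a,1),"F",s["force"].round(1),"gap",round(s["finger_gap"],3),"grip",round(s["grip_force"],1),"q7",s["qpos"][6].round(2))
    return s,a
BASE=np.array([607.2,216.8]); YAW=18.2
E
python3 - <<'E'
from plant import bot
from h import *
look(bot)
c=bot.read_camera("side")
np.savez("side1.npz",**c)
cv2.imwrite("pics/s3.png",cv2.resize(c["img"][180:360,190:420],None,fx=3,fy=3,interpolation=2))
E
```

```text
t 4.58 tcp [605.3 216.3  92.5] close 108.3 F [-0.8 -0.4 -0.9] gap 0.637 grip 65.4 q7 1.45
```

View pics/s3.png

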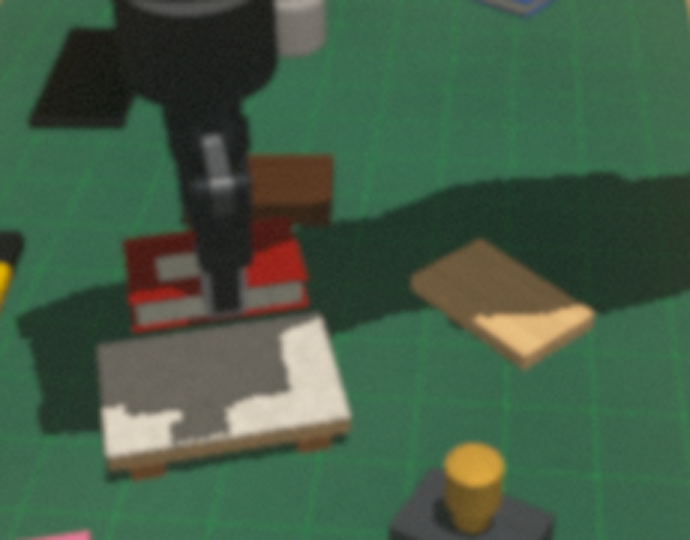

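The book is held level over the base, with the book at about crop (215,275) and the base at (225,385). Lowering.

jog_arm(
  increments=[2,0.5,-35,0,2,0.5,-55,0,2,0.5,-62,0,2,0.5,-65,0,2,0.5,-67,0],
)

```text
time: 5.25
tool_pos: [0.6082, 0.2176, 0.0265]
eef_rot: [-0.159, 0.987, 0.0, 0.0]
force: [0.4, -0.6, 0.1]
finger_gap: 0.641
grip_force: 65.4
```

jog_arm(
  increments=[0,0,0,0],
)

```text
time: 5.38
tool_pos: [0.608, 0.2176, 0.0264]
eef_rot: [-0.159, 0.987, 0.0, 0.0]
force: [-0.0, -0.1, -0.6]
finger_gap: 0.632
grip_force: 65.4
```

jog_arm(
  increments=[0,0,-1,0,0,0,-1,0],
)

```text
time: 5.62
tool_pos: [0.608, 0.2176, 0.0255]
eef_rot: [-0.159, 0.987, 0.0, 0.0]
force: [-2.2, -1.2, 5.8]
finger_gap: 0.633
grip_force: 66.1
```

Contact at about 6 N. Release and rise.

jog_arm(
  increments=[0,0,0,0,0,0,0,0,0,0,0,0,0,0,0,0],
  fingers=1,
)

```text
time: 6.12
tool_pos: [0.6078, 0.2175, 0.0249]
eef_rot: [-0.159, 0.987, -0.0, -0.0]
force: [-0.8, -0.1, -0.6]
finger_gap: 0.998
grip_force: 0.0
```

jog_arm(
  increments=[0,0,30,0,0,0,70,0,-30,-20,80,-10,-80,-55,80,-20,-120,-80,80,-30],
)

```text
time: 6.75
tool_pos: [0.486, 0.1361, 0.1051]
eef_rot: [0.105, 0.994, -0.0, 0.0]
force: [1.4, 0.3, -0.2]
finger_gap: 0.997
grip_force: 0.0
```

jog_arm(
  increments=[-20,-12,0,-11,-36,-22,0,-22,-36,-22,-20,-34,-36,-22,-50,-34,-36,-22,-50,-34],
)

```text
time: 7.38
tool_pos: [0.4509, 0.1152, 0.0538]
eef_rot: [0.388, 0.922, -0.001, -0.001]
force: [0.4, -0.3, 0.2]
finger_gap: 1.001
grip_force: 0.0
```

Run:
```python
from plant import bot
from h import *
look(bot)
c=bot.read_camera("top"); np.savez("top1.npz",**c)
p=pix(c,[.607,.217,.042]); print([np.round(q,1).tolist() for q in measure(c,*p,.042)])
```

```text
t 7.38 tcp [450.9 115.2  53.8] close 44.4 F [ 0.4 -0.3  0.2] gap 1.001 grip 0.0 q7 0.69
[[607.8, 219.3], [609.5, 219.6], [89.9, 55.9], 17.9]
```

The red book is in place: measured 0.6 mm and 2.5 mm from the base centre, within 0.3° of square. Next is the thin board, going low and watching the force.

jog_arm(
  increments=[1,0,-25,0,1,0,-43,0,1,0,-51,0,1,0,-55,0,1,0,-56,0],
)

```text
time: 8.05
tool_pos: [0.4531, 0.1156, -0.0006]
eef_rot: [0.388, 0.922, 0.0, 0.0]
force: [0.3, 0.2, 0.1]
finger_gap: 1.0
grip_force: 0.0
```

jog_arm(
  increments=[0,0,0,0,0,0,0,0,0,0,0,0,0,0,0,0],
  fingers=0,
)

```text
time: 8.55
tool_pos: [0.453, 0.1156, -0.0004]
eef_rot: [0.388, 0.922, 0.0, 0.0]
force: [-2.5, -1.0, 15.9]
finger_gap: 0.678
grip_force: 61.0
```

jog_arm(
  increments=[0,0,25,0,0,0,75,5,20,15,100,15,50,33,100,25,80,53,100,35],
)

```text
time: 9.18
tool_pos: [0.5338, 0.1692, 0.0998]
eef_rot: [0.09, 0.996, 0.0, 0.001]
force: [-0.8, -0.1, -1.2]
finger_gap: 0.674
grip_force: 66.0
```

jog_arm(
  increments=[30,20,0,10,60,38,0,20,74.5,49,0,28.8,74.5,49,0,28.8,74.5,49,0,28.8],
)

```text
time: 9.8
tool_pos: [0.6066, 0.2168, 0.0989]
eef_rot: [-0.156, 0.988, -0.0, -0.0]
force: [-0.6, -0.4, -0.2]
finger_gap: 0.683
grip_force: 66.0
```

Run:
```python
from plant import bot
from h import *
look(bot)
c=bot.read_camera("side")
cv2.imwrite("pics/s4.png",cv2.resize(c["img"][180:360,190:420],None,fx=3,fy=3,interpolation=2))
```

```text
t 9.8 tcp [606.6 216.8  98.9] close 107.9 F [-0.6 -0.4 -0.2] gap 0.683 grip 66.0 q7 1.44
```

View pics/s4.png

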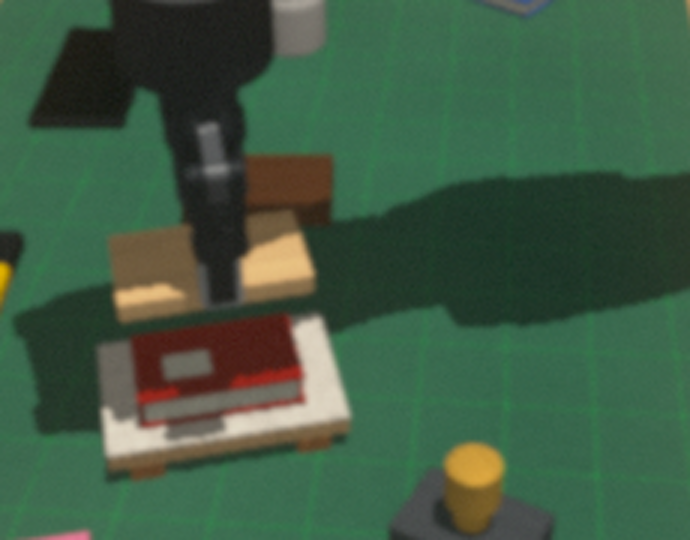

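The red book lies square and central on the base at about crop (218,370), and the thin board is held level above it at (212,265). Lowering.

jog_arm(
  increments=[1,1,-30,0,1,1,-45,0,1,1,-52,0,1,1,-55,0,1,1,-56,0],
)

```text
time: 10.48
tool_pos: [0.6085, 0.2186, 0.0433]
eef_rot: [-0.157, 0.988, 0.0, 0.0]
force: [0.6, 0.8, -0.5]
finger_gap: 0.676
grip_force: 66.0
```

jog_arm(
  increments=[0,0,-1,0,0,0,-1,0],
)

```text
time: 10.72
tool_pos: [0.6084, 0.2185, 0.0422]
eef_rot: [-0.158, 0.988, 0.0, 0.0]
force: [-0.5, 0.1, -0.1]
finger_gap: 0.682
grip_force: 66.0
```

jog_arm(
  increments=[0,0,-0.7,0,0,0,-0.7,0],
)

```text
time: 10.98
tool_pos: [0.6084, 0.2185, 0.0417]
eef_rot: [-0.158, 0.988, 0.0, 0.0]
force: [-1.9, -1.5, 7.1]
finger_gap: 0.678
grip_force: 66.9
```

jog_arm(
  increments=[0,0,0,0,0,0,0,0,0,0,0,0,0,0,0,0],
  fingers=1,
)

```text
time: 11.48
tool_pos: [0.6083, 0.2185, 0.0411]
eef_rot: [-0.158, 0.988, -0.0, -0.0]
force: [-0.2, -0.0, 0.4]
finger_gap: 1.0
grip_force: 0.0
```

jog_arm(
  increments=[0,0,30,0,0,0,70,0,-15,-53,80,-10,-32,-112,90,-20,-49,-171,90,-30],
)

```text
time: 12.1
tool_pos: [0.559, 0.0459, 0.1321]
eef_rot: [0.106, 0.994, 0.0, 0.001]
force: [2.1, -0.4, -1.1]
finger_gap: 0.998
grip_force: 0.0
```

jog_arm(
  increments=[-16,-55,0,-10,-32,-113,0,-21.5,-49,-172,0,-21.5,-65,-230,0,-21.5,-82,-288,0,-21.5],
)

```text
time: 12.72
tool_pos: [0.4768, -0.2422, 0.1314]
eef_rot: [0.287, 0.958, 0.0, 0.0]
force: [1.1, -1.0, -0.6]
finger_gap: 0.996
grip_force: 0.0
```

Run:
```python
from plant import bot
from h import *
look(bot)
c=bot.read_camera("top"); np.savez("top2.npz",**c)
for P,z in (([.607,.217],.054),([.457,-.314],.016)):
    print([np.round(q,1).tolist() for q in measure(c,*pix(c,P+[z]),z)])
```

```text
t 12.72 tcp [ 476.8 -242.2  131.4] close 56.7 F [ 1.1 -1.  -0.6] gap 0.996 grip 0.0 q7 1.51
[[608.3, 219.9], [608.3, 219.7], [100.1, 59.9], 19.2]
[[435.5, -292.2], [435.3, -289.0], [35.1, 15.9], 54.9]
```

jog_arm(
  increments=[-17,-60,-10,0,-20,-72.5,-50,0,-20,-72.5,-80,0,-20,-72.5,-85,0,-20,-72.5,-85,0],
)

```text
time: 13.4
tool_pos: [0.4576, -0.3128, 0.0468]
eef_rot: [0.287, 0.958, -0.0, 0.0]
force: [-1.0, 0.2, -0.1]
finger_gap: 0.999
grip_force: 0.0
```

Run:
```python
from plant import bot
from h import *
look(bot)
c=bot.read_camera("side")
cv2.imwrite("pics/s5.png",cv2.resize(c["img"][100:220,290:450],None,fx=4,fy=4,interpolation=2))
```

```text
t 13.4 tcp [ 457.6 -312.8   46.8] close 56.6 F [-1.   0.2 -0.1] gap 0.999 grip 0.0 q7 1.67
```

View pics/s5.png

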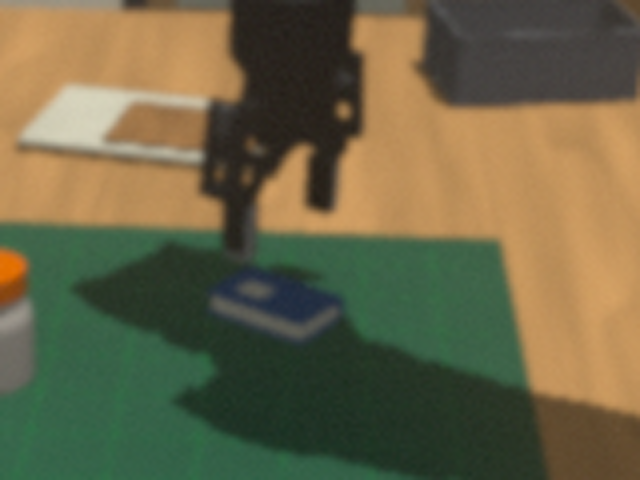

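The fingertips, at crop (240,255) and (320,205), straddle the blue book at (277,303). Going down to grip.

jog_arm(
  increments=[-0.7,-2,-25,0,-0.7,-2,-38,0,-0.7,-2,-44,0,-0.7,-2,-46,0,-0.7,-2,-46,0],
)

```text
time: 14.08
tool_pos: [0.4568, -0.3151, 0.0006]
eef_rot: [0.287, 0.958, -0.0, 0.0]
force: [1.1, 0.3, 0.4]
finger_gap: 1.001
grip_force: 0.0
```

jog_arm(
  increments=[0,0,0,0,0,0,0,0,0,0,0,0,0,0,0,0],
  fingers=0,
)

```text
time: 14.58
tool_pos: [0.4567, -0.3151, 0.0008]
eef_rot: [0.287, 0.958, 0.0, 0.0]
force: [-2.0, 1.1, 10.5]
finger_gap: 0.568
grip_force: 61.5
```

jog_arm(
  increments=[0,0,30,0,0,0,80,0,8,28,115,8,22,78,115,18,38,136,115,28],
)

```text
time: 15.2
tool_pos: [0.495, -0.1781, 0.1159]
eef_rot: [0.045, 0.999, -0.0, 0.001]
force: [1.6, 0.4, -1.0]
finger_gap: 0.565
grip_force: 63.0
```

jog_arm(
  increments=[16,58,0,10,32,116,0,20,49,174,0,23.6,65,231,0,23.6,81,288,0,23.6],
)

```text
time: 15.82
tool_pos: [0.5759, 0.1108, 0.1154]
eef_rot: [-0.158, 0.987, -0.0, 0.0]
force: [1.3, -0.1, -0.6]
finger_gap: 0.567
grip_force: 63.0
```

Run:
```python
from plant import bot
from h import *
look(bot)
```

```text
t 15.82 tcp [575.9 110.8 115.4] close 108.2 F [ 1.3 -0.1 -0.6] gap 0.567 grip 63.0 q7 1.58
```

jog_arm(
  increments=[16,55,0,0,31,106,0,0,31,106,0,0,31,106,-10,0,31,106,-25,0],
)

```text
time: 16.45
tool_pos: [0.6067, 0.2137, 0.0895]
eef_rot: [-0.158, 0.987, -0.0, 0.0]
force: [-0.1, 0.1, -0.3]
finger_gap: 0.566
grip_force: 63.0
```

jog_arm(
  increments=[0,0,-20,0,0,0,-28,0,0,0,-32,0,0,0,-33,0,0,0,-33,0],
)

```text
time: 17.08
tool_pos: [0.6068, 0.2151, 0.0576]
eef_rot: [-0.158, 0.987, 0.0, 0.0]
force: [-0.1, 1.1, 0.4]
finger_gap: 0.562
grip_force: 63.0
```

jog_arm(
  increments=[0.8,2.5,0,0,0.8,2.5,-1.2,0,0.8,2.5,-2,0,0.8,2.5,-2,0],
)

```text
time: 17.58
tool_pos: [0.6073, 0.2174, 0.0551]
eef_rot: [-0.158, 0.987, -0.0, -0.0]
force: [0.7, 0.5, -0.3]
finger_gap: 0.567
grip_force: 63.0
```

jog_arm(
  increments=[0,0,-0.8,0,0,0,-0.8,0],
)

```text
time: 17.82
tool_pos: [0.6074, 0.2175, 0.0548]
eef_rot: [-0.158, 0.987, 0.0, 0.0]
force: [-3.2, -1.2, 6.7]
finger_gap: 0.566
grip_force: 63.8
```

jog_arm(
  increments=[0,0,0,0,0,0,0,0,0,0,0,0,0,0,0,0],
  fingers=1,
)

```text
time: 18.32
tool_pos: [0.6074, 0.2175, 0.0543]
eef_rot: [-0.158, 0.987, -0.0, -0.0]
force: [-0.0, 0.6, 0.1]
finger_gap: 0.999
grip_force: 0.0
```

jog_arm(
  increments=[0,0,30,0,0,0,70,0,3,-50,70,-6,6,-108,70,-12.8,9,-166,70,-12.8],
)

```text
time: 18.95
tool_pos: [0.6163, 0.05, 0.1246]
eef_rot: [-0.047, 0.999, -0.0, 0.0]
force: [1.1, 0.2, -0.9]
finger_gap: 0.999
grip_force: 0.0
```

jog_arm(
  increments=[2,-38,-10,0,2,-38,-50,0,2,-38,-75,0,2,-38,-78,0,2,-38,-78,0],
)

```text
time: 19.58
tool_pos: [0.6187, 0.0136, 0.0471]
eef_rot: [-0.047, 0.999, -0.0, 0.0]
force: [-1.1, -0.5, -0.2]
finger_gap: 1.002
grip_force: 0.0
```

Run:
```python
from plant import bot
from h import *
look(bot)
c=bot.read_camera("top"); np.savez("top3.npz",**c)
for P,z in (([.607,.217],.070),([.619,.013],.02)):
    print([np.round(q,1).tolist() for q in measure(c,*pix(c,P+[z]),z)])
c=bot.read_camera("side")
cv2.imwrite("pics/s6.png",cv2.resize(c["img"][150:360,190:420],None,fx=2.8,fy=2.8,interpolation=2))
```

```text
t 19.57 tcp [618.7  13.6  47.1] close 95.4 F [-1.1 -0.5 -0.2] gap 1.002 grip 0.0 q7 1.58
[[607.5, 218.9], [606.5, 219.3], [75.7, 49.8], 18.1]Traceback (most recent call last):
  File "<stdin>", line 6, in <module>
  File "h.py", line 18, in measure
    k=min(range(1,n),key=lambda i:np.hypot(*(ce[i]-(u,v)))-.02*min(s[i,4],1000))
ValueError: min() iterable argument is empty
```

The blue book is well placed: (607.5, 218.9), 18.1°. The arm hides the thick board from the top camera, so I'll go down on the first fit, where the tool already stands.

jog_arm(
  increments=[0,-0.5,-25,0,0,-0.5,-38,0,0,-0.5,-43,0,0,-0.5,-44,0,0,-0.5,-44,0],
)

```text
time: 20.25
tool_pos: [0.6187, 0.013, 0.003]
eef_rot: [-0.047, 0.999, -0.0, 0.0]
force: [-0.6, -0.3, -0.1]
finger_gap: 1.001
grip_force: 0.0
```

jog_arm(
  increments=[0,0,0,0,0,0,0,0,0,0,0,0,0,0,0,0],
  fingers=0,
)

```text
time: 20.75
tool_pos: [0.6186, 0.013, 0.0031]
eef_rot: [-0.047, 0.999, 0.0, 0.0]
force: [-2.2, 0.5, 9.9]
finger_gap: 0.684
grip_force: 64.1
```

jog_arm(
  increments=[0,0,30,0,0,0,85,0,0,15,125,4,-3,60,125,9,-6,118,125,12.8],
)

```text
time: 21.38
tool_pos: [0.6127, 0.131, 0.1283]
eef_rot: [-0.158, 0.987, -0.0, 0.001]
force: [0.4, 0.0, -1.3]
finger_gap: 0.683
grip_force: 65.3
```

jog_arm(
  increments=[-3,50,0,0,-5,86,0,0,-5,86,0,0,-5,86,-20,0,-5,86,-35,0],
)

```text
time: 22.0
tool_pos: [0.6071, 0.2155, 0.0907]
eef_rot: [-0.158, 0.987, -0.0, -0.001]
force: [-0.6, -0.7, -1.5]
finger_gap: 0.685
grip_force: 65.4
```

Run:
```python
from plant import bot
from h import *
look(bot)
c=bot.read_camera("side")
cv2.imwrite("pics/s6.png",cv2.resize(c["img"][150:360,190:420],None,fx=2.8,fy=2.8,interpolation=2))
```

```text
t 22.0 tcp [607.1 215.5  90.7] close 108.1 F [-0.6 -0.7 -1.5] gap 0.685 grip 65.4 q7 1.44
```

View pics/s6.png

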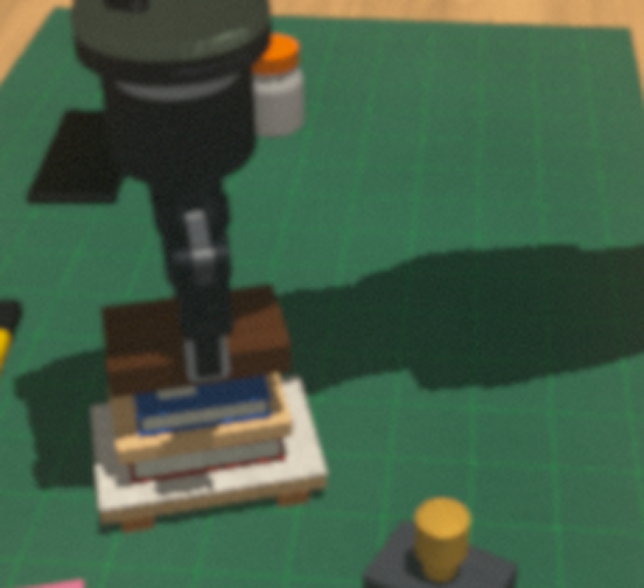

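The pile is square and flat, with the blue book at crop (205,400) on the thin board, and the dark board is held level above at (197,340). Lowering.

jog_arm(
  increments=[0.5,2,-8,0,0.5,2,-13,0,0.5,2,-15.5,0,0.5,2,-16.5,0,0.5,2,-16.5,0],
)

```text
time: 22.68
tool_pos: [0.6079, 0.219, 0.0761]
eef_rot: [-0.158, 0.987, 0.0, 0.0]
force: [0.2, 1.2, -0.8]
finger_gap: 0.69
grip_force: 65.3
```

jog_arm(
  increments=[0,0,-1,0,0,0,-1,0],
)

```text
time: 22.92
tool_pos: [0.6079, 0.219, 0.0749]
eef_rot: [-0.158, 0.987, -0.0, 0.0]
force: [0.9, -0.2, -1.2]
finger_gap: 0.682
grip_force: 65.3
```

jog_arm(
  increments=[0,-0.8,-1.2,0,0,-0.8,-1.2,0],
)

```text
time: 23.18
tool_pos: [0.6078, 0.2181, 0.0736]
eef_rot: [-0.158, 0.987, -0.0, -0.0]
force: [-0.1, -0.2, -1.1]
finger_gap: 0.688
grip_force: 65.3
```

jog_arm(
  increments=[0,0,-0.6,0,0,0,-0.6,0],
)

```text
time: 23.42
tool_pos: [0.6079, 0.2182, 0.0732]
eef_rot: [-0.158, 0.987, -0.0, 0.0]
force: [-1.1, -0.4, 0.7]
finger_gap: 0.685
grip_force: 65.5
```

jog_arm(
  increments=[0,0,0,0,0,0,0,0,0,0,0,0,0,0,0,0],
  fingers=1,
)

```text
time: 23.92
tool_pos: [0.6079, 0.2182, 0.0731]
eef_rot: [-0.158, 0.987, -0.0, -0.0]
force: [-0.3, -1.9, -0.2]
finger_gap: 1.0
grip_force: 0.0
```

jog_arm(
  increments=[0,0,30,0,0,0,75,-5,-25,16,75,-15,-65,40,75,-25,-100,62,75,-35],
)

```text
time: 24.55
tool_pos: [0.5065, 0.2809, 0.1482]
eef_rot: [0.149, 0.989, 0.0, -0.0]
force: [0.4, 0.5, 0.2]
finger_gap: 1.0
grip_force: 0.0
```

Run:
```python
from plant import bot
from h import *
look(bot)
c=bot.read_camera("top"); np.savez("top4.npz",**c)
def rep(P,z,**k):
    try: print(z,[np.round(q,1).tolist() for q in measure(c,*pix(c,P+[z]),z,**k)])
    except Exception as e: print(e)
rep([.607,.217],.09)
c=dict(np.load("top0.npz"))
rep([.463,.308],.065,win=20); rep([.463,.308],.025)
hsv=cv2.cvtColor(c["img"],cv2.COLOR_BGR2HSV)[245:285,195:235]
m=cv2.inRange(hsv,(12,120,80),(30,255,255)); ys,xs=np.nonzero(m)
print(len(xs),world(c,[[xs.mean()+195,ys.mean()+245]],.060)*1000)
```

```text
t 24.55 tcp [506.5 280.9 148.2] close 72.9 F [0.4 0.5 0.2] gap 1.0 grip 0.0 q7 0.76
0.09 [[608.5, 219.7], [609.0, 219.9], [99.9, 59.6], 17.9]
0.065 [[462.6, 308.3], [463.2, 308.4], [26.4, 23.8], 89.1]
0.025 [[463.4, 308.2], [462.4, 305.8], [69.6, 48.6], -24.1]
121 [[464.42138839 307.97727472  60.        ]]
```

The thick board is placed well: (608.5, 219.7), 17.9°. For the weight, the knob and block fits agree at about (463, 308).

jog_arm(
  increments=[-30,20,0,-7,-43.3,27.3,-10,-7,-43.3,27.3,-50,-7,-43.3,27.3,-70,-7,-43.3,27.3,-70,-7],
)

```text
time: 25.22
tool_pos: [0.4642, 0.3065, 0.0766]
eef_rot: [0.205, 0.979, -0.001, -0.001]
force: [-0.1, -0.2, 1.3]
finger_gap: 1.0
grip_force: 0.0
```

Run:
```python
from plant import bot
from h import *
look(bot)
c=bot.read_camera("side")
cv2.imwrite("pics/s7.png",cv2.resize(c["img"][230:400,250:450],None,fx=3,fy=3,interpolation=2))
```

```text
t 25.23 tcp [464.2 306.5  76.6] close 66.3 F [-0.1 -0.2  1.3] gap 1.0 grip 0.0 q7 0.6
```

View pics/s7.png

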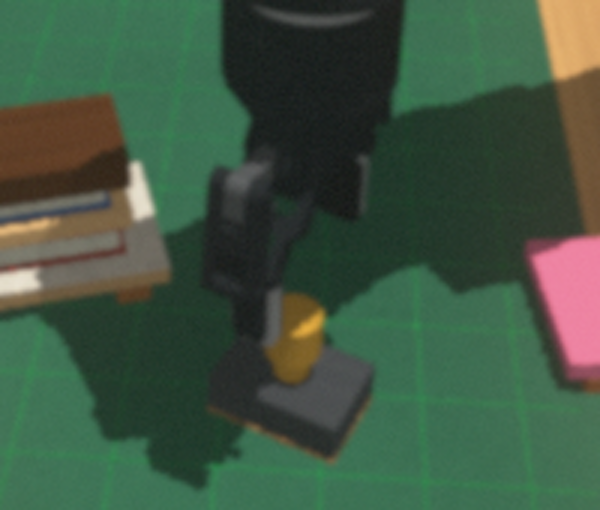

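The knob at crop (297,340) lies between the fingers, and the near tip is at (258,340). Lowering and gripping.

jog_arm(
  increments=[-0.8,1.7,-20,0,-0.8,1.7,-35,0,-0.8,1.7,-41,0,-0.8,1.7,-43,0,-0.8,1.7,-43,0],
)

```text
time: 25.9
tool_pos: [0.464, 0.3092, 0.0354]
eef_rot: [0.206, 0.979, 0.0, 0.0]
force: [0.8, 0.8, 0.2]
finger_gap: 1.001
grip_force: 0.0
```

jog_arm(
  increments=[0,0,0,0,0,0,0,0,0,0,0,0,0,0,0,0,0,0,0,0],
  fingers=0,
)

```text
time: 26.52
tool_pos: [0.4638, 0.3091, 0.0355]
eef_rot: [0.206, 0.979, 0.0, -0.0]
force: [-2.0, -1.1, 8.5]
finger_gap: 0.309
grip_force: 58.5
```

jog_arm(
  increments=[0,0,3,0,0,0,6,0,0,0,12,0,0,0,20,0,0,0,25,0],
)

```text
time: 27.15
tool_pos: [0.4639, 0.3093, 0.0608]
eef_rot: [0.206, 0.979, 0.0, 0.0]
force: [0.1, -0.8, -8.2]
finger_gap: 0.307
grip_force: 59.5
```

Run:
```python
from plant import bot
from h import *
look(bot)
```

```text
t 27.15 tcp [463.9 309.3  60.8] close 66.2 F [ 0.1 -0.8 -8.2] gap 0.307 grip 59.5 q7 0.6
```

jog_arm(
  increments=[0,0,20,0,0,0,50,0,0,0,85,3,0,0,105,8,10,-7,110,14],
)

```text
time: 27.78
tool_pos: [0.4737, 0.303, 0.1718]
eef_rot: [0.083, 0.997, 0.001, 0.001]
force: [0.6, 0.0, -8.5]
finger_gap: 0.307
grip_force: 60.3
```

jog_arm(
  increments=[20,-13,0,6,45,-29,0,12,70,-45,0,18,95,-61,0,24,115,-74,0,28],
)

```text
time: 28.4
tool_pos: [0.5896, 0.227, 0.1702]
eef_rot: [-0.159, 0.987, -0.0, -0.0]
force: [-0.0, -0.1, -7.4]
finger_gap: 0.308
grip_force: 60.3
```

jog_arm(
  increments=[12,-7,0,0.3,18,-10.5,0,0.3,18,-10.5,0,0.3,18,-10.5,0,0.3],
)

```text
time: 28.9
tool_pos: [0.6061, 0.2185, 0.1701]
eef_rot: [-0.161, 0.987, 0.0, -0.0]
force: [0.1, 1.4, -7.6]
finger_gap: 0.302
grip_force: 60.3
```

Run:
```python
from plant import bot
from h import *
look(bot)
c=bot.read_camera("side")
cv2.imwrite("pics/s8.png",cv2.resize(c["img"][130:370,170:420],None,fx=2.4,fy=2.4,interpolation=2))
```

```text
t 28.9 tcp [606.1 218.5 170.1] close 108.6 F [ 0.1  1.4 -7.6] gap 0.302 grip 60.3 q7 1.46
```

View pics/s8.png

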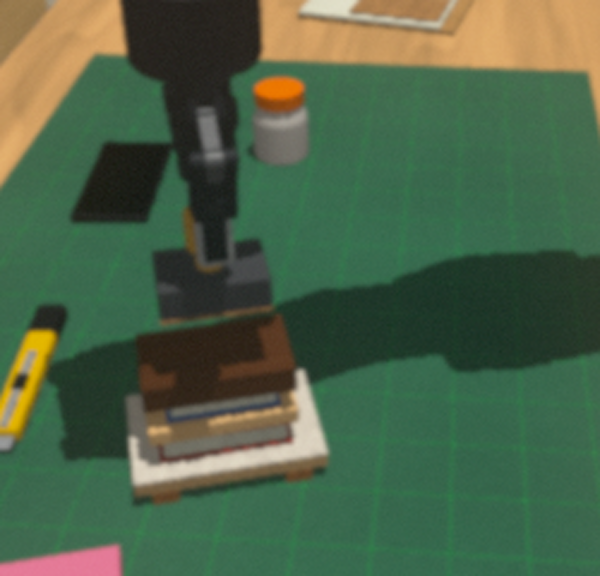

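The weight hangs level and square at crop (212,280), over the pile at (217,360). Lowering.

jog_arm(
  increments=[1,-0.5,-15,0,1,-0.5,-28,0,1,-0.5,-36,0,1,-0.5,-41,0,1,-0.5,-42,0],
)

```text
time: 29.58
tool_pos: [0.6077, 0.2171, 0.1278]
eef_rot: [-0.161, 0.987, -0.0, -0.0]
force: [-0.5, -0.4, -7.8]
finger_gap: 0.305
grip_force: 60.3
```

jog_arm(
  increments=[0,0,-0.8,0,0,0,-1.2,0,0,0,-1.2,0],
)

```text
time: 29.95
tool_pos: [0.6079, 0.2172, 0.1271]
eef_rot: [-0.161, 0.987, 0.0, 0.0]
force: [0.9, 0.7, -7.7]
finger_gap: 0.31
grip_force: 60.3
```

jog_arm(
  increments=[0,0,-0.8,0,0,0,-1,0,0,0,-1,0],
)

```text
time: 30.32
tool_pos: [0.6077, 0.2172, 0.1259]
eef_rot: [-0.161, 0.987, -0.0, -0.0]
force: [0.5, 0.6, -8.0]
finger_gap: 0.308
grip_force: 60.3
```

jog_arm(
  increments=[0,0,-0.6,0,0,0,-0.6,0],
)

```text
time: 30.58
tool_pos: [0.6078, 0.2172, 0.1256]
eef_rot: [-0.161, 0.987, 0.0, 0.0]
force: [-1.7, 0.1, -2.1]
finger_gap: 0.306
grip_force: 60.9
```

Contact is starting, with the load going onto the pile. One last 0.5 mm, then release and rise straight up, clear of the knob.

jog_arm(
  increments=[0,0,-0.4,0,0,0,-0.4,0],
)

```text
time: 30.82
tool_pos: [0.6079, 0.2172, 0.1255]
eef_rot: [-0.161, 0.987, 0.0, 0.0]
force: [-3.2, -1.0, 5.5]
finger_gap: 0.304
grip_force: 61.8
```

jog_arm(
  increments=[0,0,0,0,0,0,0,0,0,0,0,0,0,0,0,0,0,0,0,0],
  fingers=1,
)

```text
time: 31.45
tool_pos: [0.6078, 0.2172, 0.1249]
eef_rot: [-0.161, 0.987, -0.0, 0.0]
force: [-0.2, 0.9, -0.0]
finger_gap: 1.002
grip_force: 0.0
```

jog_arm(
  increments=[0,0,20,0,0,0,60,0,0,0,90,0,-20,-40,100,0,-40,-90,100,0],
)

```text
time: 32.08
tool_pos: [0.5675, 0.127, 0.2256]
eef_rot: [-0.162, 0.987, 0.0, 0.001]
force: [0.6, -1.1, -0.6]
finger_gap: 0.998
grip_force: 0.0
```

jog_arm(
  increments=[-15,-50,0,0,-30,-100,0,0,-45,-150,0,0,-45,-150,0,0],
)

```text
time: 32.58
tool_pos: [0.5218, -0.0268, 0.2253]
eef_rot: [-0.158, 0.987, -0.001, -0.0]
force: [0.7, 1.7, 0.4]
finger_gap: 1.003
grip_force: 0.0
```

Run:
```python
from plant import bot
from h import *
look(bot)
c=bot.read_camera("top")
for z in (.155,.115,.022):
    try: print(z,[np.round(q,1).tolist() for q in measure(c,*pix(c,[.607,.217,z]),z)])
    except Exception as e: print(e)
s=bot.read_camera("side")
A=cv2.resize(c["img"][130:330,150:490],(680,400)); B=cv2.resize(s["img"][100:400,100:480],None,fx=2,fy=2)
cv2.imwrite("pics/f.png",B)
for n in("jar",):print([np.round(q,1).tolist() for q in measure(c,*SEED[n][:3])])
```

```text
t 32.58 tcp [521.8 -26.8 225.3] close 108.2 F [0.7 1.7 0.4] gap 1.003 grip 0.0 q7 1.84
0.155 [[608.2, 219.3], [608.1, 219.1], [24.6, 22.5], 89.0]
0.115 [[607.7, 218.5], [606.2, 217.2], [69.8, 47.8], 18.2]
0.022 [[599.2, 188.2], [593.0, 191.5], [148.5, 76.9], -13.1]
[[631.1, -216.5], [630.7, -216.6], [46.0, 40.7], -1.0]
```

View pics/f.png

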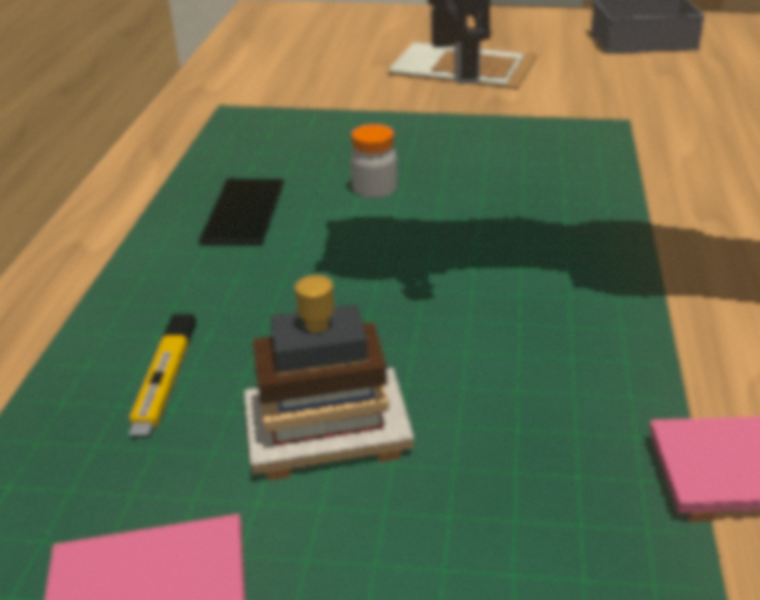

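The final picture shows the full pile on the white base, from the base at crop (330,420) up to the knob at (313,300). It is flat and square, the jar, knife and phone haven't moved, and the arm is clear. Handing in.

```bash
python3 -c "
from plant import bot
print(bot.finish_job())"
```

```text
the job is handed in; nothing more can be done
None
```

The pile is built and handed in at about 33 s: red notebook, thin board, blue notebook, thick board and weight (knob up) lie flat on the white base, each within about 3 mm of its centre and 1° of square by the camera, and the glue jar, knife and phone were left where they were.

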